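Lay a tall gearbox housing down gently against the ledge

TASK

Lay the tall aluminium gearbox housing down on its side, blue cover up, ready for the cover screws: push it over off the yellow ledge with the fingertips (its open mouth gives them a hold) and hold it back with them as it goes over, so that it comes down gently on the black rubber pad. Leave it lying straight on the pad with its foot end pushed up against the ledge. Only push it, never grip or lift it, and leave the gear, the bearing and the black flange cover where they are.

Things in the scene. Friction and masses are not known exactly. Their poses are not given: they have to be found in the camera images.
- fixture: Fixed lay-down fixture, base plate 330 x 150 x 10 mm, with a yellow ledge and a black rubber pad beside it. Origin at bench height under the middle of the ledge's front face, the 10 mm step between ledge and pad. x: level from ledge out over the pad (the way the housing goes over); y along the step; z up. Ledge x -92 to 0, y +-55 mm, top 24 mm above the bench. Pad x 1 to 201, y +-55 mm, top at 14 mm.
- housing: Aluminium gearbox housing, loose, 0.55 to 0.78 kg: square tube 72 x 72 mm outside, 170 mm tall, walls 5 mm, closed foot, open mouth. Origin: middle of the foot's outside; z towards the mouth; +x the plain face that must end up on the pad, -x the face with the blue cover. Starts upright on the ledge, x within 3 degrees of the fixture's, within 8 mm of the ledge's middle.
- housing_mouth (a point): Middle of the open mouth, in the plane of the rim, 170 mm from the foot. The mouth is 62 x 62 mm inside and empty for its upper 70 mm. Held back by the inner edge of the rim on the cover side, the housing pushes with about 10 N just before it is down.
- housing_toe (a point): Middle of the foot edge of the plain (+x) face. At the start it overhangs the step by 8 to 12 mm, so the housing rocks over on the step's upper edge, falls by itself once tilted about 18 degrees, and its foot comes to lie against the 10 mm step with this edge in the corner.
- housing_cover (a point): Middle of the blue cover's face, half way along the housing (the 72 mm outside face; the cover and its screws stand 2 to 4 mm proud).
- gear: Brass gear 80 mm across and 18 mm thick lying flat with a 20 mm steel shaft standing up from it, 80 mm tall in all, loose; origin at the centre of its underside. Bystander.
- bearing: Steel bearing ring, 62 mm outside, 30 mm bore, 17 mm high, lying flat, loose; origin at the centre of its underside. Bystander.
- flange: Black round flange cover, 80 mm across, 28 mm high, loose; origin at the centre of its underside. Bystander.
Things that resemble listed ones, but are neither listed nor needed, are in the scene too. Of the things like the housing, leave any that is purple; of the rest the smaller one is meant.

How it is judged:
By the outcome, as a careful person would: the job done as asked, in the order asked, and still so for the second after the job is handed in, with the robot touching nothing.
It also fails if it takes over 43 s, if anything falls off the work surface, if the arm or the gripper's body presses on something with over 40 N, if the wrist force passes 120 N, or if a joint passes its speed limit or range.

ROBOT

A 6-joint arm with a two-finger parallel gripper is mounted at the origin on the work surface. World frame = base frame: x ahead of the robot, y to its left, z up, the work surface at z = 0. Lengths are in m, angles in degrees, forces in N, time in s.
With the tool pointing down it reaches from about 0.4 to 0.925 m from the base axis. Payload 3.4 kg.
Tool frame: the origin (TCP) lies midway between the tips of the shut fingers; the grasp point (between the pads) lies 19 mm behind it; z points along the fingers, y is the direction in which the jaws open and shut (so a half turn about z gives the same grasp; the last joint's range is limited). The gripper opens to 85 mm and grips with 20 to 120 N. Pads are 22 mm wide; open, the fingers measure 114 mm over their backs; the gripper's body (76 mm by 85 mm) begins 54 mm behind the grasp point. The pads swing forward as they close: fully open they stand 13 mm farther back than shut.
Start: joints at [70.732, 17.578, 86.31, -0, 76.112, -4.211], TCP at [0.149, 0.555, 0.231] pointing down, gripper open.
Joint ranges: [-179.03, 179.03], [-60, 130.46], [8.19, 133.38], [-81.62, 261.62], [5.75, 156.47], [-153.77, 153.77]. Speed limits (degrees/s): [147.25, 147.25, 180, 180, 180, 180].

INTERFACE

Orientations are given as a 3x3 rotation matrix whose columns are the frame's x, y, z axes.
In Python, from bench import * gives the robot as it stands. The module is installed in compiled form; this text tells all that it offers.
- The arm moves only by the tool servo_tool, never from a script. Its argument "deltas" is a list of rows, each a list of 7 numbers: the shift along the tool's x, y, z in cm, then the turn, a rotation vector about the tool's x, y, z in rad, then the gripper command: -1 is fully open, 1 is shut, values between are in proportion. A call has 1 to 20 rows; each row is the pose to reach, as a shift and turn from the pose measured when the call began, along the tool's axes at that moment; what a row does not reach only later rows make up. A row lasts 1/8 s, in which the tool goes at most 62.5 mm and 10.7 degrees, less where a joint would pass 70% of its speed; a pose out of reach is approached as far as the arm can. A call with a gripper value outside its range is refused whole. The fingers move at their own pace and stop on an object; "grip_force" is the grip in N (left out, the last holds). Time passes only in rows, so rows that repeat a pose let the fingers close. It gives the time, the measured TCP pose, the force and the opening at its end, in the units of the state.
- get_state(): the state, without advancing time (a new reading comes with each control period).
- snapshot(name): name is "scene" or "top"; returns a dict with "pixels" (420x560x3 uint8, blue, green, red), "depth" (420x560 float32, m along the optical axis (not along the pixel's ray), 0 where there is no reading), "intrinsics" (3x3 intrinsics, pixels), "origin" and "rotation" of the camera in the world. Camera axes: x right, y down, z forward; pixel columns grow to the right and rows downward; lengths in m; the calibration is good to about 2 mm. A picture is of the moment at which its call begins.
- sign_off(): hands the job in, once; it reports no verdict.
Trained networks look in a picture, given as the dict that the camera call returned (one of the last four; its "shot" number tells which), for a name from the list of things; names that differ only in an ending like _2 or _b are one class to them, and where a whole thing is asked for, a point or a joint stands for the part that bears it (a point fixed in the world has none). Each returns a list of dicts, best first, with "confidence" (0 to 1); they miss things now and then, are a little off and sometimes report something else, mostly with a low value. They report only what shows in the picture. A call takes as long as a camera call. They do not tell look-alikes from the thing itself.
- search_frame(picture, thing): "point" ([x, y, z] in m, in world coordinates, good to about 4 mm: the middle of the surface that is visible of it).
- regions_of(picture, thing): "pixels" (420x560 bool, what is visible of it).
The state is a dict: "time": time; "qpos": joint angles; "dq": joint speeds; "joint_efforts": joint torques, N m; "eef_pos": TCP position; "orientation": TCP orientation; "contact_force": force on the tool from outside, world axes, zero at the start; "moment": the same for the moment, N m; "width": finger opening in m.
Only numpy, scipy, OpenCV 4.12 (cv2) and the standard library are available. Lean on these libraries where they do the work, as an engineer would, in place of code of your own. Each camera call takes 0.05 s, during which the arm holds its last target.

## Working session

There is one attempt and no reset: what is moved stays moved. The work goes in short steps, Python scripts to look and compute and a tool call to move; the robot and the scene stay as the last step left them, time stands still between calls to the robot, and variables do not carry over. Pictures are saved under pics/ and viewed, and the job is handed in when it is done.

Besides the shell and the picture viewer there is one more tool, called after "Call:" as name([rows], argument=value, ...), one row to a line, values as JSON. servo_tool: Moves the arm, as the interface text tells. Its arguments: {"type":"object","properties":{"deltas":{"type":"array"},"grip_force":{"type":"number"}},"required":["deltas"]}

```bash
mkdir -p pics; python3 - <<'E'
from bench import *
import cv2,pickle
s=get_state();print({k:s[k] for k in('time','eef_pos','orientation','width','contact_force')})
P={}
for n in('scene','top'):
    p=snapshot(n);P[n]=p;cv2.imwrite(f'pics/{n}0.png',p['pixels'])
    for t in('fixture','housing','housing_mouth','housing_toe','housing_cover','gear','bearing','flange'):
        print(n,t,[( [round(float(v),3) for v in d['point']],round(d['confidence'],2)) for d in search_frame(p,t)])
pickle.dump(P,open('p0.pkl','wb'))
E
```

```text
{'time': 0.0, 'eef_pos': array([0.14915923, 0.55459485, 0.23037061]), 'orientation': array([[-9.65668919e-01,  2.59774996e-01, -7.00473000e-04],
       [ 2.59775884e-01,  9.65666975e-01, -1.94539663e-03],
       [ 1.71058242e-04, -2.06057506e-03, -9.99997862e-01]]), 'width': 0.0851765113813779, 'contact_force': array([-0.85011112,  0.30319601, -0.96250361])}
scene fixture [([0.545, -0.006, 0.019], 0.93), ([0.585, 0.102, 0.138], 0.71)]
scene housing [([0.364, 0.169, 0.131], 0.88), ([0.582, 0.102, 0.136], 0.66), ([0.715, 0.274, 0.162], 0.57), ([0.664, -0.087, 0.017], 0.17)]
scene housing_mouth [([0.363, 0.176, 0.129], 0.83), ([0.712, 0.274, 0.164], 0.68)]
scene housing_toe [([0.367, 0.174, 0.128], 0.86), ([0.716, 0.277, 0.164], 0.82), ([0.581, 0.101, 0.137], 0.64)]
scene housing_cover [([0.713, 0.276, 0.16], 0.92), ([0.581, 0.105, 0.135], 0.87), ([0.368, 0.173, 0.128], 0.59), ([0.391, -0.007, 0.01], 0.51)]
scene gear [([0.697, 0.096, 0.018], 0.79)]
scene bearing [([0.664, -0.087, 0.017], 0.93)]
scene flange [([0.393, -0.003, 0.012], 0.74)]
top fixture [([0.517, 0.012, 0.015], 0.71)]
top housing [([0.329, 0.205, 0.115], 0.82), ([0.686, 0.314, 0.181], 0.77)]
top housing_mouth [([0.555, 0.118, 0.108], 0.87), ([0.689, 0.32, 0.179], 0.76), ([0.321, 0.199, 0.113], 0.65), ([0.516, 0.01, 0.014], 0.19)]
top housing_toe [([0.55, 0.124, 0.109], 0.96), ([0.688, 0.313, 0.179], 0.94), ([0.324, 0.206, 0.118], 0.56)]
top housing_cover [([0.326, 0.202, 0.115], 0.86), ([0.689, 0.314, 0.18], 0.73), ([0.555, 0.117, 0.108], 0.69)]
top gear [([0.68, 0.112, 0.018], 0.89), ([0.382, -0.001, 0.011], 0.31)]
top bearing [([0.657, -0.079, 0.017], 0.63)]
top flange [([0.381, 0.002, 0.012], 0.82), ([0.662, -0.079, 0.017], 0.57)]
```

View pics/scene0.png

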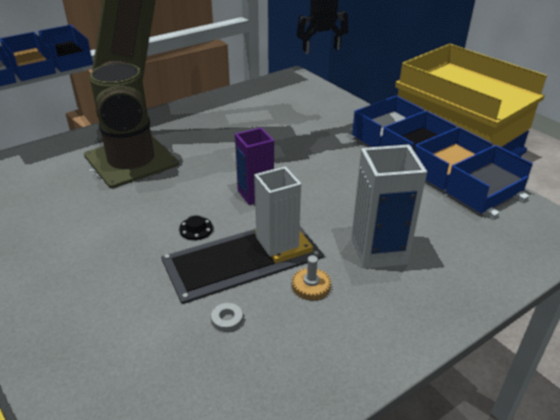

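View pics/top0.png

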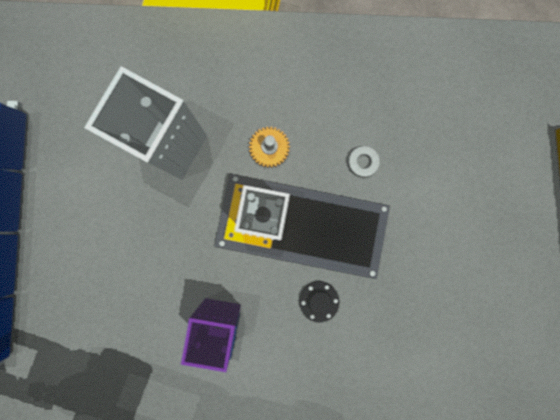

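The target is the aluminium housing on the yellow ledge (scene ~(278,210), top ~(263,213)). The purple one (top ~(210,345)) and the large white one (top ~(135,112)) are the look-alikes. The pad extends to the right in the top view. Next I'll measure the rim and the fixture.

```bash
cat > h.py <<'E'
import numpy as np,cv2
def cloud(p):
    K=np.array(p['intrinsics']);d=p['depth'];v,u=np.mgrid[0:d.shape[0],0:d.shape[1]]
    c=np.stack([(u-K[0,2])/K[0,0]*d,(v-K[1,2])/K[1,1]*d,d],-1)
    w=c@np.array(p['rotation']).T+np.array(p['origin']);w[d<=0]=np.nan;return w
def rect(xy):
    r=cv2.minAreaRect((xy*1000).astype(np.float32));return r,cv2.boxPoints(r)
E
python3 - <<'E'
from h import *
import pickle
P=pickle.load(open('p0.pkl','rb'))
for n in P:
    p=P[n];w=cloud(p);print(n,p['origin'],p['intrinsics'][0])
    near=(abs(w[...,0]-.56)<.12)&(abs(w[...,1]-.09)<.12)
    z=w[...,2]
    m=near&(z>.17)&(z<.21)
    print('rim',m.sum(),np.nanmedian(z[m]),np.percentile(z[m],[5,95]))
    print(rect(w[m][:,:2]))
    # fixture: height 6..28mm within region
    hsv=cv2.cvtColor(p['pixels'],cv2.COLOR_BGR2HSV)
    ye=near&(hsv[...,1]>150)&(abs(hsv[...,0].astype(int)-22)<8)&(z<.04)&(w[...,0]<.63+0*z)
    print('yellow',ye.sum(),np.nanmedian(z[ye]));print(rect(w[ye][:,:2]))
    bl=(p['pixels'].max(-1)<45)&(abs(w[...,0]-.53)<.12)&(abs(w[...,1])<.2)&(z>.008)&(z<.02)
    k=cv2.morphologyEx(bl.astype(np.uint8),cv2.MORPH_OPEN,np.ones((5,5)))
    nn,l,st,_=cv2.connectedComponentsWithStats(k);i=1+st[1:,4].argmax();bl=l==i
    print('pad',bl.sum(),np.nanmedian(z[bl]));print(rect(w[bl][:,:2]))
    pl=(abs(w[...,0]-.53)<.14)&(abs(w[...,1])<.22)&(z>.006)&(z<.03)
    k=cv2.morphologyEx(pl.astype(np.uint8),cv2.MORPH_OPEN,np.ones((5,5)))
    nn,l,st,_=cv2.connectedComponentsWithStats(k);i=1+st[1:,4].argmax();pl=l==i
    print('plate',pl.sum());print(rect(w[pl][:,:2]))
    gr=np.isfinite(z)&(abs(w[...,0]-.5)<.2)&(abs(w[...,1]+.1)<.2);print('bench z',np.nanmedian(z[gr&(abs(z)<.006)]))
    t=p['pixels'][150:290,180:400] if n=='top' else p['pixels'][120:330,140:360]
    cv2.imwrite(f'pics/{n}0c.png',cv2.resize(t,None,fx=2.7,fy=2.7,interpolation=cv2.INTER_CUBIC))
E
```

```text
scene [ 1.30045494 -0.42060734  0.82070628] [542.81971554   0.         271.94723342]
rim 907 0.18485303978605838 [0.17140437 0.19398615]
(((548.9667358398438, 117.91905212402344), (75.7883529663086, 77.39761352539062), 79.54065704345703), array([[504.03174 ,  87.67982 ],
       [580.1433  ,  73.629234],
       [593.90173 , 148.1583  ],
       [517.79016 , 162.20886 ]], dtype=float32))
yellow 351 0.02116279271571575
(((578.4869995117188, 130.27706909179688), (92.42996978759766, 52.860103607177734), 83.84130859375), array([[547.2514  ,  87.16429 ],
       [599.80646 ,  81.493324],
       [609.7226  , 173.38985 ],
       [557.16754 , 179.06082 ]], dtype=float32))
pad 3058 0.012991338771571492
(((521.7498168945312, -7.690315246582031), (199.5347137451172, 112.18952178955078), 80.0605239868164), array([[ 449.2764  ,  -96.27783 ],
       [ 559.782   , -115.642624],
       [ 594.22327 ,   80.8972  ],
       [ 483.71765 ,  100.26199 ]], dtype=float32))
plate 5367
(((528.49267578125, 37.23606872558594), (330.29156494140625, 155.21170043945312), 80.2164306640625), array([[ 423.95276, -112.3206
[... 226 characters left out ...]
775]
rim 698 0.19505135349105168 [0.17505237 0.19683696]
(((545.9287719726562, 119.39459228515625), (72.1165771484375, 74.4389877319336), 80.47071075439453), array([[503.25336,  89.99562],
       [576.66516,  77.67212],
       [588.6042 , 148.79356],
       [515.1924 , 161.11707]], dtype=float32))
yellow 707 0.025385324358765504
(((544.056884765625, 137.7037353515625), (93.6083755493164, 109.78245544433594), 80.01610565185547), array([[481.8824 , 101.12489],
       [590.0024 ,  82.09175],
       [606.2314 , 174.28258],
       [498.1114 , 193.31572]], dtype=float32))Traceback (most recent call last):
  File "<stdin>", line 17, in <module>
ValueError: attempt to get argmax of an empty sequence
```

View pics/scene0c.png

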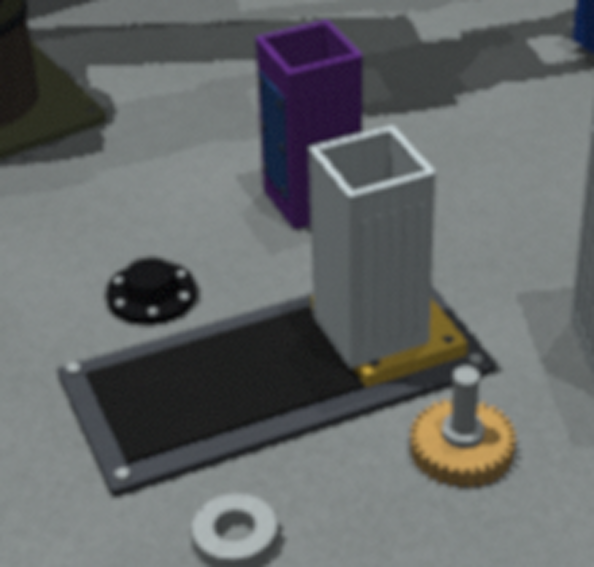

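```bash
cat >> h.py <<'E'
from scipy.spatial.transform import Rotation as Ro
O=np.array([.5375,.091,0]);xf=np.array([-.172,-.985,0]);xf/=np.linalg.norm(xf);zf=np.array([0,0,1.]);yf=np.cross(zf,xf)
F=np.stack([xf,yf,zf],1)
def pose(X,Y,Z,al,yaw=0):
    "fixture mm, al deg: shank leans to +X"
    a=np.radians(al);s=np.array([np.sin(a),0,np.cos(a)]);n=np.array([np.cos(a),0,-np.sin(a)])
    R=F@np.stack([-n,[0,1,0],-s],1)
    if yaw: R=Ro.from_rotvec([0,0,np.radians(yaw)]).as_matrix()@R
    return O+F@(np.array([X,Y,Z])/1000),R
def row(st,p,R,g):
    R0=st['orientation'];d=R0.T@(p-st['eef_pos'])*100;r=Ro.from_matrix(R0.T@R).as_rotvec()
    return [*np.round(d,2),*np.round(r,3),g]
def hold(th,al,L=38,half=11,over=26):
    t=np.radians(th);a=np.radians(al);ex=np.array([np.cos(t),-np.sin(t)]);ez=np.array([np.sin(t),np.cos(t)])
    E=np.array([0,24])+(-31-over)*ex+170*ez
    s=np.array([np.sin(a),np.cos(a)]);n=np.array([np.cos(a),-np.sin(a)])
    return E+half*n-L*s
def fx(st):
    q=F.T@(st['eef_pos']-O)*1000;Rl=F.T@st['orientation'];s=-Rl[:,2]
    f=F.T@st['contact_force']
    print('t',round(st['time'],2),'fix',q.round(1),'alpha',round(np.degrees(np.arctan2(s[0],s[2])),1),'side',round(np.degrees(np.arcsin(s[1])),1),'yawerr',round(np.degrees(np.arctan2(-Rl[0,1],Rl[1,1])),1),'F',f.round(1),'w',round(st['width']*1000,1),'q',np.round(st['qpos'],1))
E
python3 - <<'E'
from bench import *
from h import *
s=get_state();fx(s)
print(np.array(yf).round(3))
for Z in(300,240):
    print(row(s,*pose(-27,5,Z,0),.65))
# effect of z
E
```

```text
t 0.9 fix [-390.6 -462.2  231.3] alpha 0.0 side 0.0 yawerr 84.8 F [ 0.2  0.5 -1. ] w 85.0 q [70.7 17.6 86.3  0.  76.1 -4.2]
[ 0.985 -0.172  0.   ]
[np.float64(-49.79), np.float64(-32.02), np.float64(-6.87), np.float64(0.0), np.float64(-0.0), np.float64(1.481), 0.65]
[np.float64(-49.8), np.float64(-32.02), np.float64(-0.87), np.float64(0.0), np.float64(-0.0), np.float64(1.481), 0.65]
```

Call:
servo_tool([
  [0,0,-5,0,0,0,0.65],
  [-4,-2.5,-6.9,0,0,0.12,0.65],
  [-8.5,-5.5,-6.9,0,0,0.25,0.65],
  [-13,-8.5,-6.9,0,0,0.4,0.65],
  [-17.5,-11.5,-6.9,0,0,0.55,0.65],
  [-22,-14.5,-6.9,0,0,0.7,0.65],
  [-26.5,-17.5,-6.9,0,0,0.85,0.65],
  [-31,-20.5,-6.9,0,0,1,0.65],
  [-36,-23.5,-6.9,0,0,1.15,0.65],
  [-41,-26.5,-6.9,0,0,1.3,0.65],
  [-45.5,-29.5,-6.9,0,0,1.45,0.65],
  [-49.8,-32,-6.9,0,0,1.481,0.65],
  [-49.8,-32,-4.5,0,0,1.481,0.65],
  [-49.8,-32,-4.5,0,0,1.481,0.65],
  [-49.8,-32,-4.5,0,0,1.481,0.65],
])

```text
time: 2.78
eef_pos: [0.547, 0.1172, 0.2768]
orientation: [[0.172, 0.985, 0.0], [0.985, -0.172, 0.0], [0.0, 0.0, -1.0]]
contact_force: [-0.3, 0.5, -0.1]
width: 0.015
```

```bash
python3 - <<'E'
from bench import *
from h import *
s=get_state();fx(s)
for n in('scene','top'):
    p=snapshot(n);cv2.imwrite(f'pics/{n}1.png',p['pixels'])
    w=cloud(p);z=w[...,2]
    # bench-side fit of tilt later
E
```

```text
t 2.77 fix [-27.5   4.8 276.8] alpha 0.0 side -0.0 yawerr 0.0 F [-0.5 -0.4 -0.1] w 15.0 q [ 7.8 14.5 84.1  0.  81.4 17.6]
```

View pics/scene1.png

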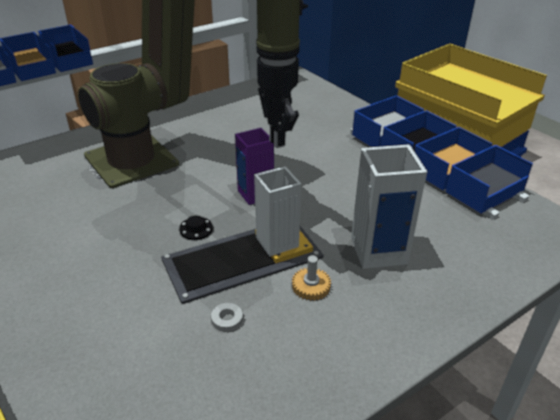

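View pics/top1.png

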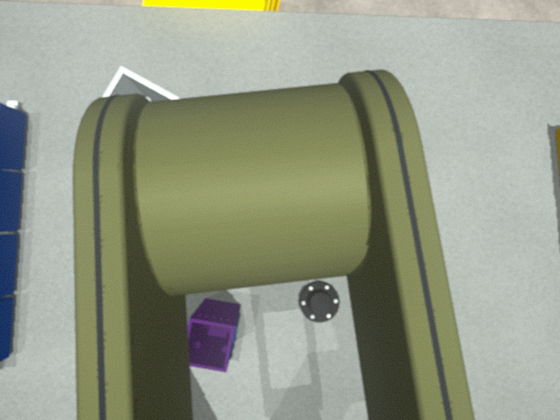

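```bash
python3 - <<'E'
from h import *
for al,th in((-12,18),(0,30),(30,58),(50,80),(62,90)):
    X,Z=hold(th,al);p,R=pose(X,5,Z,al)
    for t in(.2,.3):
        w=p-t*R[:,2];r=np.hypot(w[0],w[1]);q1=np.degrees(np.arctan2(w[1],w[0])-np.arcsin(.042/r))
        for q23 in(85,100,115):
            B=Ro.from_euler('ZY',[q1,q23],degrees=True)
            e=(B.inv()*Ro.from_matrix(R)*Ro.from_euler('z',-90,degrees=True)).as_euler('ZYZ',degrees=True)
            print(al,th,np.round([X,Z]),'t',t,'w',w.round(3),'r',r.round(3),'q1',round(q1),q23,e.round(0))
E
```

```text
-12 18 [ 17. 168.] t 0.2 w [0.547 0.114 0.364] r 0.558 q1 8 85 [-12.  98.  16.]
-12 18 [ 17. 168.] t 0.2 w [0.547 0.114 0.364] r 0.558 q1 8 100 [-12.  84.  19.]
-12 18 [ 17. 168.] t 0.2 w [0.547 0.114 0.364] r 0.558 q1 8 115 [-12.  69.  22.]
-12 18 [ 17. 168.] t 0.3 w [0.55  0.135 0.462] r 0.567 q1 10 85 [-11.  99.  18.]
-12 18 [ 17. 168.] t 0.3 w [0.55  0.135 0.462] r 0.567 q1 10 100 [-11.  84.  21.]
-12 18 [ 17. 168.] t 0.3 w [0.55  0.135 0.462] r 0.567 q1 10 115 [-12.  69.  24.]
0 30 [ 47. 162.] t 0.2 w [0.534 0.044 0.362] r 0.536 q1 0 85 [-0. 95. 10.]
0 30 [ 47. 162.] t 0.2 w [0.534 0.044 0.362] r 0.536 q1 0 100 [-0. 80. 10.]
0 30 [ 47. 162.] t 0.2 w [0.534 0.044 0.362] r 0.536 q1 0 115 [-0. 65. 10.]
0 30 [ 47. 162.] t 0.3 w [0.534 0.044 0.462] r 0.536 q1 0 85 [-0. 95. 10.]
0 30 [ 47. 162.] t 0.3 w [0.534 0.044 0.462] r 0.536 q1 0 100 [-0. 80. 10.]
0 30 [ 47. 162.] t 0.3 w [0.534 0.044 0.462] r 0.536 q1 0 115 [-0. 65. 10.]
30 58 [104. 124.] t 0.2 w [ 0.507 -0.111  0.297] r 0.519 q1 -17 85 [30. 98. -4.]
30 58 [104. 124.] t 0.2 w [ 0.507 -0.111  0.297] r 0.519 q1 -17 100 [ 30.  85.
[... 646 characters left out ...]
.55 q1 -34 85 [ 49. 111. -12.]
50 80 [135.  77.] t 0.3 w [ 0.48 -0.27  0.27] r 0.55 q1 -34 100 [ 46. 101. -23.]
50 80 [135.  77.] t 0.3 w [ 0.48 -0.27  0.27] r 0.55 q1 -34 115 [ 44.  91. -34.]
62 90 [142.  53.] t 0.2 w [ 0.488 -0.223  0.147] r 0.536 q1 -29 85 [ 62. 109.  -5.]
62 90 [142.  53.] t 0.2 w [ 0.488 -0.223  0.147] r 0.536 q1 -29 100 [ 58. 102. -18.]
62 90 [142.  53.] t 0.2 w [ 0.488 -0.223  0.147] r 0.536 q1 -29 115 [ 57.  94. -31.]
62 90 [142.  53.] t 0.3 w [ 0.473 -0.31   0.194] r 0.565 q1 -38 85 [ 61. 117.  -9.]
62 90 [142.  53.] t 0.3 w [ 0.473 -0.31   0.194] r 0.565 q1 -38 100 [ 56. 109. -23.]
62 90 [142.  53.] t 0.3 w [ 0.473 -0.31   0.194] r 0.565 q1 -38 115 [ 53. 100. -35.]
```

```bash
python3 - <<'E'
from bench import *
from h import *
s=get_state()
print([float(v) for v in row(s,*pose(-27,5,156,0),.65)])
print([float(v) for v in row(s,*pose(-16,5,156,-12),.65)])
E
```

```text
[-0.09, -0.03, 12.14, 0.002, -0.001, 0.001, 0.65]
[-1.19, -0.03, 12.14, 0.002, -0.21, 0.001, 0.65]
```

Call:
servo_tool([
  [0,0,3,0,0,0,0.65],
  [0,0,6,0,0,0,0.65],
  [0,0,8,0,0,0,0.65],
  [0,0,10,0,0,0,0.65],
  [0,0,12.1,0,0,0,0.65],
  [-0.5,0,12.1,0,-0.1,0,0.65],
  [-1.2,0,12.1,0,-0.21,0,0.65],
  [-1.2,0,12.1,0,-0.21,0,0.65],
  [-1.2,0,12.1,0,-0.21,0,0.65],
])

```text
time: 4.0
eef_pos: [0.5455, 0.1065, 0.1569]
orientation: [[0.167, 0.985, -0.033], [0.964, -0.17, -0.203], [-0.206, 0.002, -0.979]]
contact_force: [-0.2, 0.5, 1.1]
width: 0.0151
```

```bash
python3 - <<'E'
from bench import *
from h import *
s=get_state();fx(s)
p=snapshot('scene');cv2.imwrite('pics/scene2.png',cv2.resize(p['pixels'][80:300,150:400],None,fx=2.7,fy=2.7,interpolation=cv2.INTER_CUBIC))
E
```

```text
t 4.0 fix [-16.6   5.2 156.9] alpha -11.9 side -0.1 yawerr 0.1 F [-0.5 -0.3  1.1] w 15.1 q [ 13.9  22.6  91.3 -11.5  71.1  28. ]
```

View pics/scene2.png

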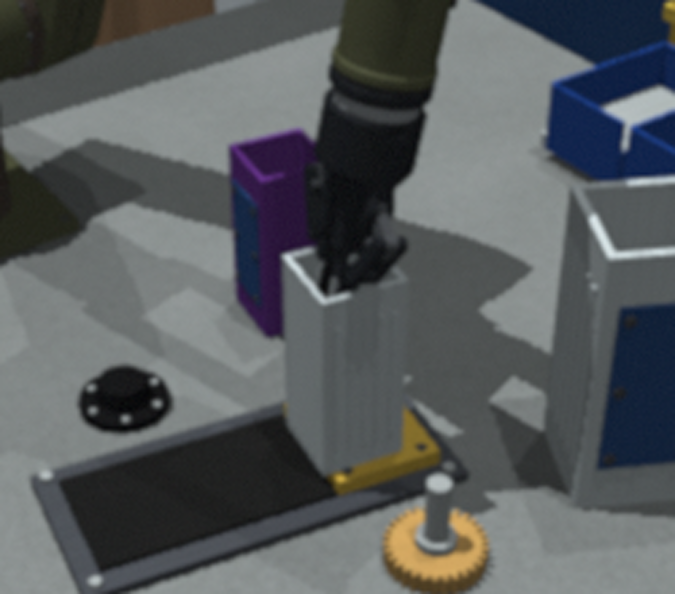

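Fingertips are inside the mouth (crop ~(345,280)) and touching nothing; the wall clearance looks good. Next I'll push up to about 14° of tilt.

```bash
cat >> h.py <<'E'
def push(th,al,D=38,half=11,over=26):
    t=np.radians(th);ph=np.radians(th-al);ex=np.array([np.cos(t),-np.sin(t)]);ez=np.array([np.sin(t),np.cos(t)])
    return np.array([0,24])+(31-half*np.cos(ph)-over)*ex+(170-D)*ez
E
python3 - <<'E'
from bench import *
from h import *
s=get_state()
for th in(0,4,8,12,14,16,18,20,22):
    X,Z=push(th,-12);print(th,round(X,1),round(Z,1),[float(v) for v in row(s,*pose(X,5,Z,-12),.65)])
E
```

```text
0 -5.8 156.0 [-0.99, -0.03, 0.3, 0.003, -0.002, 0.001, 0.65]
4 3.6 156.1 [-1.91, -0.03, 0.49, 0.003, -0.002, 0.001, 0.65]
8 13.1 155.5 [-2.83, -0.03, 0.75, 0.003, -0.002, 0.001, 0.65]
12 22.5 154.2 [-3.72, -0.03, 1.07, 0.003, -0.002, 0.001, 0.65]
14 27.2 153.3 [-4.16, -0.03, 1.25, 0.003, -0.002, 0.001, 0.65]
16 31.9 152.2 [-4.59, -0.04, 1.45, 0.003, -0.002, 0.001, 0.65]
18 36.5 150.9 [-5.02, -0.04, 1.67, 0.003, -0.002, 0.001, 0.65]
20 41.1 149.5 [-5.44, -0.04, 1.9, 0.003, -0.002, 0.001, 0.65]
22 45.6 147.9 [-5.85, -0.04, 2.15, 0.003, -0.002, 0.001, 0.65]
```

Call:
servo_tool([
  [-0.5,0,0.2,0,0,0,0.65],
  [-1.0,0,0.3,0,0,0,0.65],
  [-1.3,0,0.35,0,0,0,0.65],
  [-1.6,0,0.42,0,0,0,0.65],
  [-1.9,0,0.5,0,0,0,0.65],
  [-2.2,0,0.57,0,0,0,0.65],
  [-2.5,0,0.65,0,0,0,0.65],
  [-2.8,0,0.75,0,0,0,0.65],
  [-3.1,0,0.85,0,0,0,0.65],
  [-3.3,0,0.92,0,0,0,0.65],
  [-3.3,0,0.92,0,0,0,0.65],
])

```text
time: 5.42
eef_pos: [0.54, 0.0725, 0.1554]
orientation: [[0.168, 0.985, -0.032], [0.964, -0.171, -0.203], [-0.205, 0.003, -0.979]]
contact_force: [-1.0, 3.2, 5.4]
width: 0.0149
```

```bash
python3 - <<'E'
from bench import *
from h import *
s=get_state();fx(s)
p=snapshot('scene');cv2.imwrite('pics/scene3.png',cv2.resize(p['pixels'][80:300,150:400],None,fx=2.7,fy=2.7,interpolation=cv2.INTER_CUBIC))
E
```

```text
t 5.42 fix [ 17.8   5.7 155.4] alpha -11.9 side -0.2 yawerr 0.1 F [-2.9 -1.5  5.4] w 14.9 q [ 10.8  21.6  93.3 -11.9  69.5  25.2]
```

View pics/scene3.png

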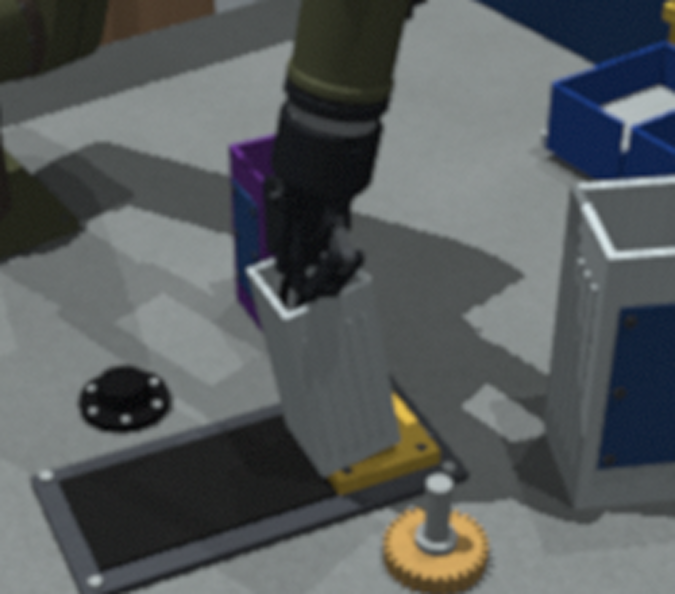

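Tilted about 10°. The upward 5 N suggests the knuckles may be touching the rim, so I'll back out 7 mm along the shank and check the force.

Call:
servo_tool([
  [0,0,-0.4,0,0,0,0.65],
  [0,0,-0.7,0,0,0,0.65],
  [0,0,-0.7,0,0,0,0.65],
])

```text
time: 5.85
eef_pos: [0.5403, 0.0737, 0.1624]
orientation: [[0.168, 0.985, -0.032], [0.964, -0.171, -0.203], [-0.206, 0.004, -0.979]]
contact_force: [-0.3, 0.5, -0.7]
width: 0.0148
```

```bash
python3 - <<'E'
from bench import *
from h import *
s=get_state();fx(s)
p=snapshot('scene');cv2.imwrite('pics/scene4.png',cv2.resize(p['pixels'][120:290,200:360],None,fx=3.5,fy=3.5,interpolation=cv2.INTER_CUBIC))
w=cloud(p);b=p['pixels'];m=np.zeros(b.shape[:2],bool);m[170:260,240:300]=1
# fit side planes : fixture coords
f=(w-O)@F*1000;q=f[m&(f[...,2]>40)&(abs(f[...,0])<90)&(abs(f[...,1])<50)&(f[...,2]<185)&(b.min(-1)>90)]
print(len(q))
# RANSAC plane for +x face (visible) 
rng=np.random.default_rng(0);best=None
for k in range(3):
    bst=(0,)
    for _ in range(2000):
        a=q[rng.choice(len(q),3,False)];n=np.cross(a[1]-a[0],a[2]-a[0]);l=np.linalg.norm(n)
        if l<1e-6: continue
        n/=l;i=abs((q-a[0])@n)<1.2
        if i.sum()>bst[0]: bst=(i.sum(),i)
    i=bst[1];c=q[i].mean(0);n=np.linalg.svd(q[i]-c)[2][2];print(i.sum(),c.round(0),n.round(3));q=q[~i]
E
```

```text
t 5.85 fix [ 16.5   5.7 162.4] alpha -11.9 side -0.2 yawerr 0.1 F [-0.4 -0.4 -0.7] w 14.8 q [ 10.9  21.2  92.8 -11.9  70.5  25.2]
52
27 [ 24. -15. 117.] [ 0.987  0.006 -0.16 ]
20 [ 22.  -5. 177.] [-0.883 -0.011  0.47 ]
4 [ 16.  23. 180.] [ 0.265 -0.041 -0.963]
```

View pics/scene4.png

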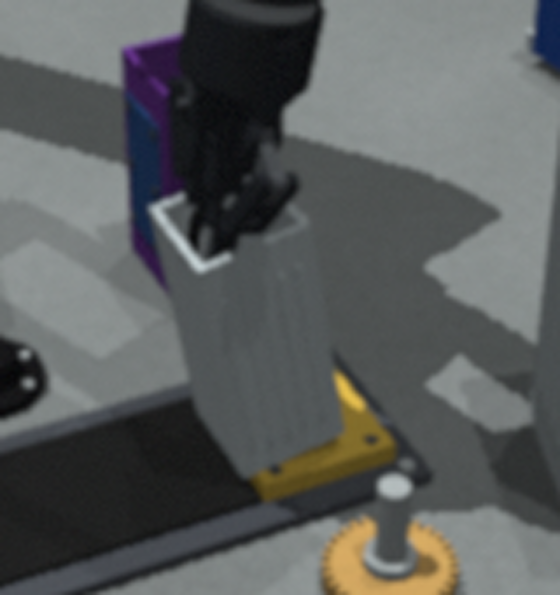

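```bash
python3 - <<'E'
from bench import *
from h import *
s=get_state()
for th in(10,13,15.5,17.5,19,20.5):
    X,Z=push(th,-12,28);print(th,round(X,1),round(Z,1),[float(v) for v in row(s,*pose(X,5,Z,-12),.65)])
for th in range(24,46,2):
    al=-9+(th-25)*1.05;X,Z=hold(th,al,28);print(th,round(al,1),round(X,1),round(Z,1),[float(v) for v in row(s,*pose(X,5,Z,al),.65)])
E
```

```text
10 19.5 164.7 [-0.34, -0.07, -0.18, 0.004, -0.002, 0.001, 0.65]
13 27.1 163.5 [-1.05, -0.07, 0.1, 0.004, -0.002, 0.001, 0.65]
15.5 33.4 162.1 [-1.64, -0.07, 0.36, 0.004, -0.002, 0.001, 0.65]
17.5 38.3 160.8 [-2.1, -0.07, 0.59, 0.004, -0.002, 0.001, 0.65]
19 42.0 159.7 [-2.44, -0.07, 0.77, 0.004, -0.002, 0.001, 0.65]
20.5 45.7 158.5 [-2.77, -0.07, 0.97, 0.004, -0.002, 0.001, 0.65]
24 -10.1 32.8 176.8 [-1.89, -0.06, -1.09, 0.004, 0.032, 0.001, 0.65]
26 -8.0 38.1 175.6 [-2.38, -0.07, -0.86, 0.004, 0.069, 0.001, 0.65]
28 -5.8 43.3 174.1 [-2.86, -0.07, -0.61, 0.004, 0.105, 0.001, 0.65]
30 -3.8 48.4 172.5 [-3.33, -0.07, -0.35, 0.004, 0.142, 0.001, 0.65]
32 -1.6 53.5 170.7 [-3.79, -0.07, -0.06, 0.004, 0.179, 0.001, 0.65]
34 0.5 58.6 168.7 [-4.24, -0.07, 0.23, 0.004, 0.215, 0.001, 0.65]
36 2.6 63.6 166.6 [-4.69, -0.07, 0.55, 0.004, 0.252, 0.001, 0.65]
38 4.7 68.4 164.3 [-5.12, -0.07, 0.87, 0.004, 0.289, 0.001, 0.65]
40 6.8 73.2 161.8 [-5.53, -0.08, 1.22, 0.004, 0.325, 0.001, 0.65]
42 8.9 78.0 159.1 [-5.94, -0.08, 1.57, 0.004, 0.362, 0.001, 0.65]
44 10.9 82.6 156.3 [-6.34, -0.08, 1.94, 0.003, 0.399, 0.001, 0.65]
```

Call:
servo_tool([
  [-0.4,0,-0.18,0,0,0,0.65],
  [-1.05,0,0.1,0,0,0,0.65],
  [-1.64,0,0.36,0,0,0,0.65],
  [-2.1,0,0.59,0,0,0,0.65],
  [-2.5,0,0.77,0,0,0,0.65],
  [-2.8,0,0.9,0,0,0,0.65],
  [-2.4,0,-0.8,0,0.069,0,0.65],
  [-2.6,0,-0.7,0,0.09,0,0.65],
  [-2.86,0,-0.6,0,0.105,0,0.65],
  [-3.1,0,-0.5,0,0.124,0,0.65],
  [-3.33,0,-0.35,0,0.142,0,0.65],
  [-3.33,0,-0.35,0,0.142,0,0.65],
])

```text
time: 7.4
eef_pos: [0.5344, 0.0417, 0.1721]
orientation: [[0.172, 0.985, -0.009], [0.983, -0.172, -0.065], [-0.065, 0.003, -0.998]]
contact_force: [0.3, 0.5, -0.4]
width: 0.0147
```

```bash
python3 - <<'E'
from bench import *
from h import *
s=get_state();fx(s)
p=snapshot('scene');cv2.imwrite('pics/scene5.png',cv2.resize(p['pixels'][100:300,180:380],None,fx=2.9,fy=2.9,interpolation=cv2.INTER_CUBIC))
E
```

```text
t 7.4 fix [ 49.1   5.4 172.1] alpha -3.8 side -0.2 yawerr 0.0 F [-0.6  0.2 -0.4] w 14.7 q [ 2.5 18.  95.2 -4.  67.5 14. ]
```

View pics/scene5.png

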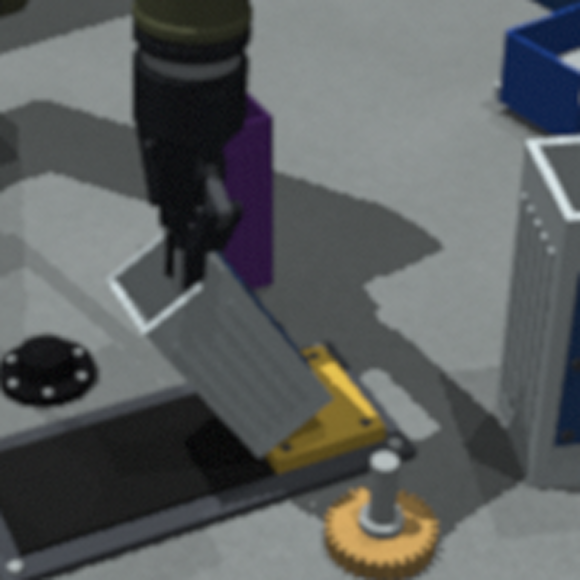

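The housing has gone past balance and is caught at about 30°, with the fingertips against the cover-side rim (crop ~(200,280)). Next I'll lower it.

```bash
python3 - <<'E'
from bench import *
from h import *
s=get_state()
for th in list(range(32,68,3)):
    al=-9+(th-25)*1.05;X,Z=hold(th,al,28);print(th,round(al,1),round(X,1),round(Z,1),[float(v) for v in row(s,*pose(X,5,Z,al),.65)])
E
```

```text
32 -1.6 53.5 170.7 [-0.46, -0.05, 0.18, 0.003, 0.037, 0.0, 0.65]
35 1.5 61.1 167.7 [-1.2, -0.05, 0.54, 0.003, 0.092, 0.001, 0.65]
38 4.7 68.4 164.3 [-1.91, -0.05, 0.93, 0.003, 0.147, 0.001, 0.65]
41 7.8 75.6 160.5 [-2.6, -0.05, 1.35, 0.003, 0.202, 0.001, 0.65]
44 10.9 82.6 156.3 [-3.27, -0.06, 1.81, 0.003, 0.257, 0.001, 0.65]
47 14.1 89.3 151.8 [-3.91, -0.06, 2.31, 0.003, 0.312, 0.001, 0.65]
50 17.2 95.8 146.9 [-4.52, -0.06, 2.83, 0.003, 0.367, 0.001, 0.65]
53 20.4 102.0 141.8 [-5.11, -0.06, 3.39, 0.003, 0.422, 0.001, 0.65]
56 23.6 108.0 136.3 [-5.67, -0.06, 3.98, 0.003, 0.476, 0.001, 0.65]
59 26.7 113.6 130.5 [-6.19, -0.07, 4.59, 0.003, 0.531, 0.001, 0.65]
62 29.9 118.9 124.4 [-6.69, -0.07, 5.23, 0.003, 0.586, 0.001, 0.65]
65 33.0 124.0 118.0 [-7.15, -0.07, 5.9, 0.003, 0.641, 0.001, 0.65]
```

Call:
servo_tool([
  [-0.46,0,0.18,0,0.037,0,0.65],
  [-0.83,0,0.36,0,0.065,0,0.65],
  [-1.2,0,0.54,0,0.092,0,0.65],
  [-1.55,0,0.73,0,0.12,0,0.65],
  [-1.91,0,0.93,0,0.147,0,0.65],
  [-2.26,0,1.14,0,0.175,0,0.65],
  [-2.6,0,1.35,0,0.202,0,0.65],
  [-2.94,0,1.58,0,0.23,0,0.65],
  [-3.27,0,1.81,0,0.257,0,0.65],
  [-3.59,0,2.06,0,0.285,0,0.65],
  [-3.91,0,2.31,0,0.312,0,0.65],
  [-4.22,0,2.57,0,0.34,0,0.65],
  [-4.52,0,2.83,0,0.367,0,0.65],
  [-4.52,0,2.83,0,0.367,0,0.65],
])

```text
time: 9.2
eef_pos: [0.5264, -0.0049, 0.1466]
orientation: [[0.164, 0.985, 0.053], [0.941, -0.172, 0.292], [0.296, 0.002, -0.955]]
contact_force: [-0.4, -0.8, 0.5]
width: 0.0149
```

```bash
python3 - <<'E'
from bench import *
from h import *
s=get_state();fx(s)
p=snapshot('scene');cv2.imwrite('pics/scene6.png',cv2.resize(p['pixels'][100:300,160:360],None,fx=2.9,fy=2.9,interpolation=cv2.INTER_CUBIC))
for th in list(range(50,100,3)):
    al=-9+(th-25)*1.05;X,Z=hold(th,al,28);print(th,round(al,1),round(X,1),round(Z,1),[float(v) for v in row(s,*pose(X,5,Z,al),.65)])
E
```

```text
t 9.2 fix [ 96.4   5.6 146.6] alpha 17.2 side -0.1 yawerr -0.0 F [ 0.9 -0.2  0.5] w 14.9 q [-17.3  19.  100.9  19.2  63.6 -16.5]
50 17.2 95.8 146.9 [0.07, -0.06, -0.02, 0.002, 0.0, 0.0, 0.65]
53 20.4 102.0 141.8 [-0.68, -0.06, 0.29, 0.002, 0.055, 0.0, 0.65]
56 23.6 108.0 136.3 [-1.41, -0.06, 0.64, 0.002, 0.11, 0.0, 0.65]
59 26.7 113.6 130.5 [-2.12, -0.06, 1.03, 0.002, 0.165, 0.0, 0.65]
62 29.9 118.9 124.4 [-2.81, -0.06, 1.45, 0.002, 0.22, 0.0, 0.65]
65 33.0 124.0 118.0 [-3.48, -0.06, 1.91, 0.002, 0.275, 0.0, 0.65]
68 36.1 128.6 111.4 [-4.12, -0.07, 2.4, 0.002, 0.33, 0.001, 0.65]
71 39.3 133.0 104.6 [-4.74, -0.07, 2.92, 0.002, 0.385, 0.001, 0.65]
74 42.5 136.9 97.6 [-5.32, -0.07, 3.48, 0.002, 0.44, 0.001, 0.65]
77 45.6 140.5 90.3 [-5.88, -0.07, 4.06, 0.002, 0.495, 0.001, 0.65]
80 48.8 143.7 82.9 [-6.41, -0.07, 4.67, 0.002, 0.55, 0.001, 0.65]
83 51.9 146.5 75.4 [-6.9, -0.07, 5.31, 0.002, 0.605, 0.001, 0.65]
86 55.0 149.0 67.7 [-7.36, -0.07, 5.98, 0.002, 0.66, 0.001, 0.65]
89 58.2 151.0 59.9 [-7.78, -0.08, 6.66, 0.002, 0.715, 0.001, 0.65]
92 61.4 152.6 52.0 [-8.17, -0.08, 7.37, 0.002, 0.77, 0.001, 0.65]
95 64.5 153.8 44.0 [-8.52, -0.08, 8.09, 0.002, 0.825, 0.001, 0.65]
98 67.7 154.6 36.0 [-8.83, -0.08, 8.84, 0.002, 0.88, 0.001, 0.65]
```

View pics/scene6.png

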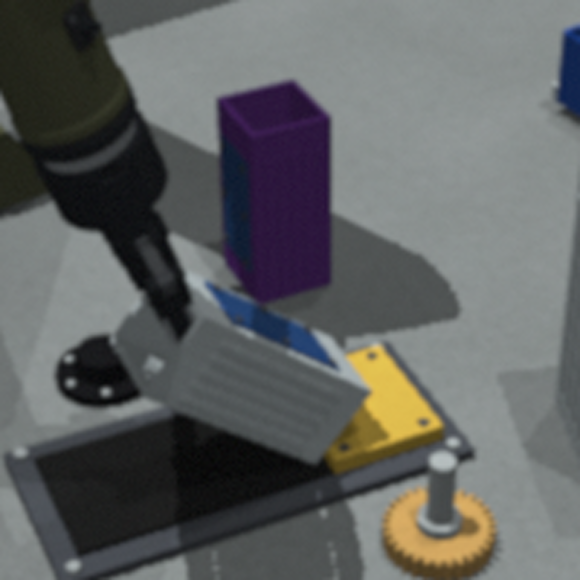

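```bash
python3 - <<'E'
from bench import *
from h import *
p=snapshot('scene');b=p['pixels'].astype(int);w=cloud(p);f=(w-O)@F*1000
cv2.imwrite('pics/scene6b.png',cv2.resize(p['pixels'][180:270,190:300],None,fx=5,fy=5,interpolation=cv2.INTER_CUBIC))
m=(f[...,2]>30)&(abs(f[...,1]-5)<45)&(f[...,0]>-80)&(f[...,0]<190)
blue=m&(b[...,0]>b[...,2]+40);q=f[blue];print('blue',len(q),q.mean(0).round(0))
c=q.mean(0);n=np.linalg.svd(q-c)[2][2];print('n',n.round(3),'tilt',np.degrees(np.arctan2(abs(n[2]),abs(n[0]))))
q=f[m&(b.min(-1)>70)&~blue];rng=np.random.default_rng(0)
for k in range(3):
    bst=(0,)
    for _ in range(2000):
        a=q[rng.choice(len(q),3,False)];n=np.cross(a[1]-a[0],a[2]-a[0]);l=np.linalg.norm(n)
        if l<1e-6: continue
        n/=l;i=abs((q-a[0])@n)<1.5
        if i.sum()>bst[0]: bst=(i.sum(),i)
    i=bst[1];c=q[i].mean(0);n=np.linalg.svd(q[i]-c)[2][2];print(i.sum(),c.round(0),n.round(3))
    print(' rng',np.percentile(q[i],[1,99],axis=0).round(0).tolist());q=q[~i]
E
```

```text
blue 305 [ 28.   9. 128.]
n [ 0.66  -0.    -0.751] tilt 48.71258179226823
1203 [ 56.  42. 106.] [ 0.007 -1.    -0.012]
 rng [[-26.0, 40.0, 34.0], [133.0, 44.0, 174.0]]
488 [ 57.  44. 116.] [ 0.001 -1.    -0.006]
 rng [[-23.0, 42.0, 43.0], [175.0, 46.0, 549.0]]
339 [ 61.  39. 127.] [ 0.011 -1.    -0.017]
 rng [[-29.0, 32.0, 31.0], [188.0, 41.0, 555.0]]
```

View pics/scene6b.png

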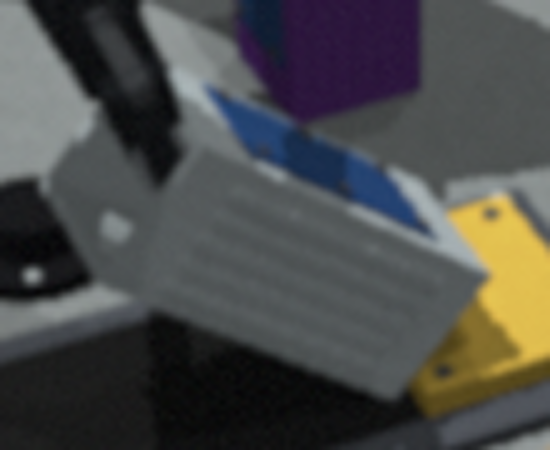

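Held at about 49°, straight, and matching the plan. Continuing.

Call:
servo_tool([
  [-0.34,0,0.14,0,0.028,0,0.65],
  [-0.68,0,0.29,0,0.055,0,0.65],
  [-1.05,0,0.46,0,0.082,0,0.65],
  [-1.41,0,0.64,0,0.11,0,0.65],
  [-1.77,0,0.83,0,0.137,0,0.65],
  [-2.12,0,1.03,0,0.165,0,0.65],
  [-2.47,0,1.24,0,0.192,0,0.65],
  [-2.81,0,1.45,0,0.22,0,0.65],
  [-3.15,0,1.68,0,0.247,0,0.65],
  [-3.48,0,1.91,0,0.275,0,0.65],
  [-3.8,0,2.15,0,0.302,0,0.65],
  [-4.12,0,2.4,0,0.33,0,0.65],
  [-4.43,0,2.66,0,0.357,0,0.65],
  [-4.74,0,2.92,0,0.385,0,0.65],
  [-5.03,0,3.2,0,0.412,0,0.65],
  [-5.32,0,3.48,0,0.44,0,0.65],
  [-5.6,0,3.77,0,0.467,0,0.65],
  [-5.88,0,4.06,0,0.495,0,0.65],
  [-6.1,0,4.3,0,0.52,0,0.65],
  [-6.1,0,4.3,0,0.52,0,0.65],
])

```text
time: 11.8
eef_pos: [0.5188, -0.0495, 0.0871]
orientation: [[0.116, 0.985, 0.127], [0.671, -0.172, 0.721], [0.733, 0.001, -0.681]]
contact_force: [-0.5, -3.6, -0.8]
width: 0.015
```

```bash
python3 - <<'E'
from bench import *
from h import *
s=get_state();fx(s)
p=snapshot('scene');cv2.imwrite('pics/scene7.png',cv2.resize(p['pixels'][100:300,160:360],None,fx=2.9,fy=2.9,interpolation=cv2.INTER_CUBIC))
b=p['pixels'].astype(int);w=cloud(p);f=(w-O)@F*1000
m=(f[...,2]>30)&(abs(f[...,1]-5)<45)&(f[...,0]>-80)&(f[...,0]<190)
blue=m&(b[...,0]>b[...,2]+40);q=f[blue];c=q.mean(0);n=np.linalg.svd(q-c)[2][2];print('n',n.round(3),'tilt',np.degrees(np.arctan2(abs(n[2]),abs(n[0]))),c.round(0))
for th in list(range(78,100,2)):
    al=-9+(th-25)*1.05;X,Z=hold(th,al,28);print(th,round(al,1),round(X,1),round(Z,1),[float(v) for v in row(s,*pose(X,5,Z,al),.65)])
E
```

```text
t 11.8 fix [141.6   5.8  87.1] alpha 47.1 side -0.1 yawerr -0.0 F [ 3.7  0.1 -0.8] w 15.0 q [-38.2  34.9 103.2  42.2  74.  -52.3]
n [-0.233 -0.007  0.972] tilt 76.52353123005038 [ 78.   9. 105.]
78 46.7 141.6 87.9 [0.06, -0.08, -0.06, 0.001, -0.008, 0.001, 0.65]
80 48.8 143.7 82.9 [-0.45, -0.08, 0.13, 0.001, 0.029, 0.001, 0.65]
82 50.9 145.6 77.9 [-0.95, -0.08, 0.33, 0.001, 0.065, 0.001, 0.65]
84 53.0 147.4 72.8 [-1.44, -0.08, 0.55, 0.001, 0.102, 0.001, 0.65]
86 55.0 149.0 67.7 [-1.92, -0.08, 0.78, 0.001, 0.139, 0.001, 0.65]
88 57.2 150.4 62.5 [-2.4, -0.08, 1.03, 0.001, 0.175, 0.001, 0.65]
90 59.2 151.6 57.2 [-2.86, -0.08, 1.3, 0.001, 0.212, 0.001, 0.65]
92 61.4 152.6 52.0 [-3.32, -0.08, 1.59, 0.001, 0.249, 0.001, 0.65]
94 63.5 153.4 46.6 [-3.77, -0.08, 1.89, 0.001, 0.285, 0.001, 0.65]
96 65.5 154.1 41.3 [-4.2, -0.09, 2.2, 0.001, 0.322, 0.001, 0.65]
98 67.7 154.6 36.0 [-4.63, -0.09, 2.53, 0.001, 0.359, 0.001, 0.65]
```

View pics/scene7.png

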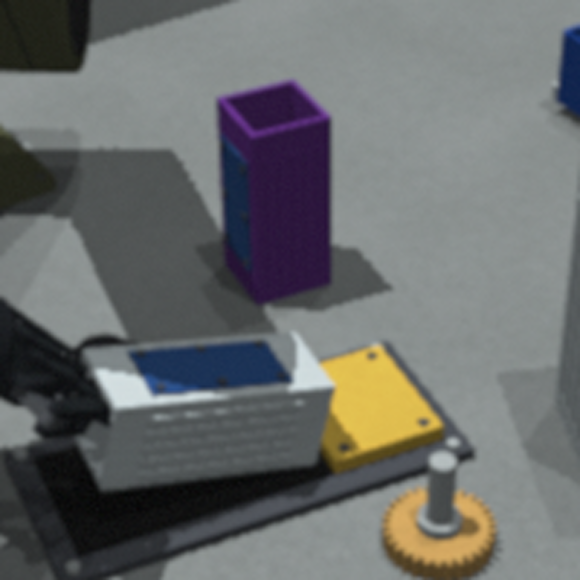

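Held at 77° and straight. Next is the gentle final lowering.

Call:
servo_tool([
  [-0.2,0,0.03,0,0.01,0,0.65],
  [-0.45,0,0.13,0,0.029,0,0.65],
  [-0.7,0,0.23,0,0.047,0,0.65],
  [-0.95,0,0.33,0,0.065,0,0.65],
  [-1.2,0,0.44,0,0.084,0,0.65],
  [-1.44,0,0.55,0,0.102,0,0.65],
  [-1.68,0,0.66,0,0.12,0,0.65],
  [-1.92,0,0.78,0,0.139,0,0.65],
  [-2.1,0,0.87,0,0.153,0,0.65],
  [-2.28,0,0.97,0,0.166,0,0.65],
  [-2.46,0,1.06,0,0.179,0,0.65],
  [-2.63,0,1.16,0,0.193,0,0.65],
  [-2.78,0,1.25,0,0.206,0,0.65],
  [-2.94,0,1.35,0,0.219,0,0.65],
  [-3.1,0,1.45,0,0.232,0,0.65],
  [-3.3,0,1.57,0,0.249,0,0.65],
  [-3.3,0,1.57,0,0.249,0,0.65],
])

```text
time: 13.98
eef_pos: [0.5167, -0.0594, 0.0527]
orientation: [[0.082, 0.985, 0.151], [0.47, -0.172, 0.866], [0.879, 0.001, -0.477]]
contact_force: [-0.2, -0.3, 0.0]
width: 0.0146
```

```bash
python3 - <<'E'
from bench import *
from h import *
s=get_state();fx(s)
p=snapshot('scene');cv2.imwrite('pics/scene8.png',cv2.resize(p['pixels'][100:300,160:360],None,fx=2.9,fy=2.9,interpolation=cv2.INTER_CUBIC))
b=p['pixels'].astype(int);w=cloud(p);f=(w-O)@F*1000
m=(f[...,2]>30)&(abs(f[...,1]-5)<45)&(f[...,0]>-80)&(f[...,0]<190)
blue=m&(b[...,0]>b[...,2]+40);q=f[blue];c=q.mean(0);n=np.linalg.svd(q-c)[2][2];print('n',n.round(3),'tilt',np.degrees(np.arctan2(abs(n[2]),abs(n[0]))),c.round(0))
E
```

```text
t 13.97 fix [151.8   5.4  52.7] alpha 61.5 side -0.0 yawerr 0.0 F [ 0.3 -0.1  0. ] w 14.6 q [-43.6  46.1 101.6  47.6  81.8 -63.4]
n [-0.     0.006 -1.   ] tilt 89.99772667212821 [92.  9. 87.]
```

View pics/scene8.png

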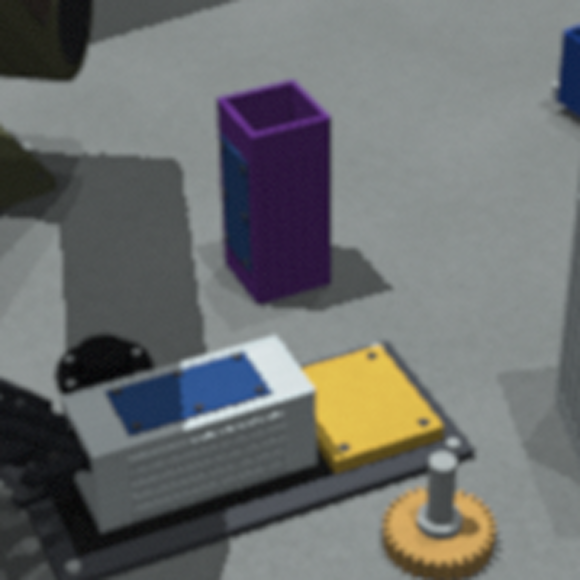

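It lies flat on the pad with the tool unloaded and a small gap of about 6 mm left at the ledge. I'll withdraw, then push the foot home against the rim with the fingers spread.

Call:
servo_tool([
  [-0.3,0,0,0,0,0,0.65],
  [-0.4,0,-1,0,0,0,0.65],
  [-0.4,0,-3,0,0,0,0.65],
  [-0.4,0,-5,0,0,0,0.65],
  [-0.4,0,-7.5,0,0,0,0.65],
  [-0.4,0,-9,0,0,0,0.65],
  [-0.4,0,-9,0,0,0,0.65],
])

```text
time: 14.9
eef_pos: [0.5032, -0.1411, 0.0928]
orientation: [[0.081, 0.985, 0.154], [0.472, -0.174, 0.864], [0.878, 0.003, -0.479]]
contact_force: [-0.2, -0.7, -0.4]
width: 0.0147
```

```bash
python3 - <<'E'
from bench import *
from h import *
s=get_state();fx(s)
for P in((235,6,110,40),(225,6,110,0),(208,6,38,0)):
    print(P,[float(v) for v in row(s,*pose(*P),-.18)])
E
```

```text
t 14.9 fix [234.5   6.1  92.8] alpha 61.4 side -0.2 yawerr -0.1 F [ 0.8 -0.1 -0.4] w 14.7 q [-49.8  44.1  94.9  42.5  90.3 -59.8]
(235, 6, 110, 40) [1.49, -0.01, -0.87, 0.003, -0.373, 0.001, -0.18]
(225, 6, 110, 0) [1.97, -0.01, 0.01, 0.004, -1.071, -0.0, -0.18]
(208, 6, 38, 0) [-3.54, -0.03, 4.95, 0.004, -1.071, -0.0, -0.18]
```

Call:
servo_tool([
  [0.7,0,-0.5,0,-0.18,0,-0.18],
  [1.49,0,-0.87,0,-0.36,0,-0.18],
  [1.6,0,-0.6,0,-0.54,0,-0.18],
  [1.75,0,-0.3,0,-0.72,0,-0.18],
  [1.85,0,-0.1,0,-0.9,0,-0.18],
  [1.97,0,0,0,-1.071,0,-0.18],
  [1.97,0,0,0,-1.071,0,-0.18],
  [0,0,1.7,0,-1.071,0,-0.18],
  [-1.8,0,3.4,0,-1.071,0,-0.18],
  [-3.54,0,4.95,0,-1.071,0,-0.18],
  [-3.54,0,4.95,0,-1.071,0,-0.18],
])

```text
time: 16.27
eef_pos: [0.5054, -0.1149, 0.0358]
orientation: [[0.175, 0.985, -0.003], [0.985, -0.175, 0.003], [0.002, -0.004, -1.0]]
contact_force: [-0.1, 0.6, 0.2]
width: 0.0505
```

```bash
cat >> h.py <<'E'
def meas(p):
    b=p['pixels'].astype(int);w=cloud(p);f=(w-O)@F*1000
    m=(f[...,2]>78)&(f[...,2]<94)&(abs(f[...,1]-5)<48)&(f[...,0]>-15)&(f[...,0]<190)&((b.min(-1)>80)|(b[...,0]>b[...,2]+40))
    k=cv2.morphologyEx(m.astype(np.uint8),cv2.MORPH_OPEN,np.ones((3,3)))
    nn,l,st,_=cv2.connectedComponentsWithStats(k);m=l==(1+st[1:,4].argmax())
    q=f[m];print('top face n',len(q),'z',np.median(q[:,2]).round(1),rect(q[:,:2]/1000)[0])
    blue=m&(b[...,0]>b[...,2]+40);print('blue',rect(f[blue][:,:2]/1000)[0])
    n=np.linalg.svd(f[blue]-f[blue].mean(0))[2][2];print('normal',n.round(3))
E
python3 - <<'E'
from bench import *
from h import *
s=get_state();fx(s)
p=snapshot('scene');cv2.imwrite('pics/scene9.png',cv2.resize(p['pixels'][130:320,140:350],None,fx=2.8,fy=2.8,interpolation=cv2.INTER_CUBIC))
meas(p)
E
```

```text
t 16.27 fix [208.4   3.8  35.8] alpha 0.1 side 0.2 yawerr -0.2 F [-0.6 -0.2  0.2] w 50.5 q [-1.750e+01  2.640e+01  1.066e+02  1.000e-01  4.720e+01 -7.600e+00]
top face n 1737 z 85.9 ((93.62405395507812, 6.98881721496582), (171.46006774902344, 76.60021209716797), 0.4467906057834625)
blue ((92.88890838623047, 6.207527160644531), (56.93940353393555, 106.53956604003906), 88.80113983154297)
normal [-0.001 -0.011  1.   ]
```

View pics/scene9.png

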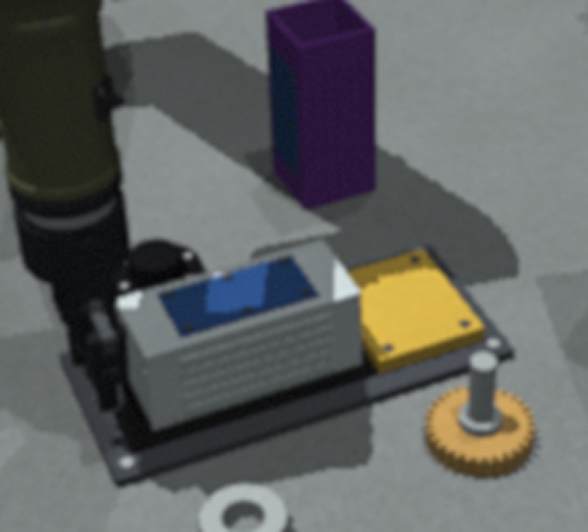

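Call:
servo_tool([
  [0.5,0.25,0,0,0,0.003,-0.18],
  [1.0,0.25,0,0,0,0.003,-0.18],
  [1.4,0.25,0,0,0,0.003,-0.18],
  [1.7,0.25,0,0,0,0.003,-0.18],
  [1.9,0.25,0,0,0,0.003,-0.18],
  [2.1,0.25,0,0,0,0.003,-0.18],
  [2.3,0.25,0,0,0,0.003,-0.18],
  [2.4,0.25,0,0,0,0.003,-0.18],
])

```text
time: 17.32
eef_pos: [0.5135, -0.0931, 0.0373]
orientation: [[0.177, 0.984, 0.0], [0.984, -0.177, -0.0], [-0.0, 0.0, -1.0]]
contact_force: [-1.4, -4.8, 2.6]
width: 0.0506
```

```bash
python3 - <<'E'
from bench import *
from h import *
s=get_state();fx(s)
p=snapshot('scene');cv2.imwrite('pics/scene10.png',cv2.resize(p['pixels'][130:320,140:350],None,fx=2.8,fy=2.8,interpolation=cv2.INTER_CUBIC))
meas(p)
E
```

```text
t 17.32 fix [185.5   8.   37.3] alpha -0.0 side -0.0 yawerr -0.3 F [ 5.  -0.5  2.6] w 50.6 q [-14.9  26.4 106.2  -0.   47.3  -4.7]
top face n 1596 z 86.0 ((82.60311889648438, 6.776359558105469), (77.85771942138672, 163.75108337402344), 89.8887939453125)
blue ((86.92585754394531, 7.598392486572266), (57.06359100341797, 105.54225158691406), 89.43461608886719)
normal [ 0.004  0.014 -1.   ]
```

View pics/scene10.png

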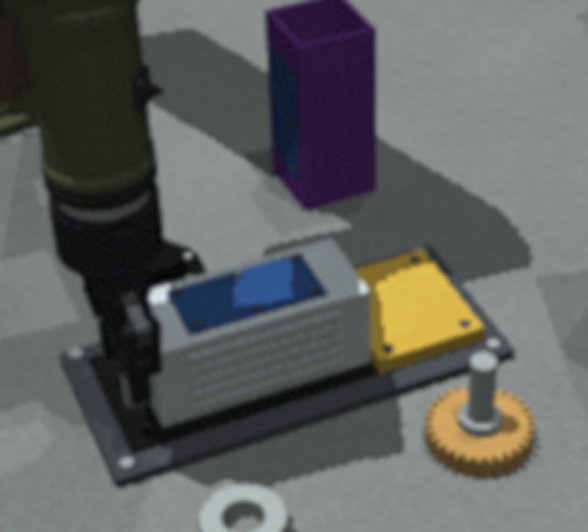

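It slid about 6 mm under a 5 N push, with about 2 mm to go. I'll keep going until the force rises.

Call:
servo_tool([
  [0.15,0,0,0,0,0,-0.18],
  [0.25,0,0,0,0,0,-0.18],
  [0.35,0,0,0,0,0,-0.18],
  [0.35,0,0,0,0,0,-0.18],
])

```text
time: 17.88
eef_pos: [0.5145, -0.0906, 0.0375]
orientation: [[0.176, 0.984, 0.001], [0.984, -0.176, -0.002], [-0.002, 0.001, -1.0]]
contact_force: [-1.2, -8.6, -0.4]
width: 0.0504
```

```bash
python3 - <<'E'
from bench import *
from h import *
s=get_state();fx(s)
p=snapshot('scene');meas(p)
E
```

```text
t 17.88 fix [182.8   8.5  37.5] alpha -0.1 side -0.1 yawerr -0.2 F [ 8.7  0.3 -0.4] w 50.4 q [-1.460e+01  2.640e+01  1.062e+02 -1.000e-01  4.730e+01 -4.300e+00]
top face n 1580 z 86.0 ((80.25593566894531, 7.196876525878906), (164.3687286376953, 77.98175048828125), 0.23523841798305511)
blue ((83.63682556152344, 8.214221954345703), (105.79550170898438, 54.81332778930664), 3.4215428829193115)
normal [ 0.004  0.015 -1.   ]
```

Call:
servo_tool([
  [0.2,0,0,0,0,0,-0.18],
  [0.35,0,0,0,0,0,-0.18],
  [0.35,0,0,0,0,0,-0.18],
])

```text
time: 18.3
eef_pos: [0.5151, -0.0905, 0.038]
orientation: [[0.173, 0.985, 0.001], [0.985, -0.173, -0.007], [-0.007, 0.002, -1.0]]
contact_force: [-3.8, -16.7, 4.1]
width: 0.0501
```

```bash
python3 - <<'E'
from bench import *
from h import *
s=get_state();fx(s)
p=snapshot('scene');meas(p)
E
```

```text
t 18.3 fix [182.6   9.2  38. ] alpha -0.4 side -0.1 yawerr -0.1 F [17.1 -0.8  4.1] w 50.1 q [-14.3  26.4 106.1  -0.5  47.3  -4. ]
top face n 1568 z 86.1 ((79.48832702636719, 6.912330627441406), (162.2999725341797, 79.93966674804688), 0.6413426399230957)
blue ((84.12062072753906, 6.47880744934082), (57.712764739990234, 105.62857818603516), 88.88716888427734)
normal [ 0.006  0.013 -1.   ]
```

The force rose to 17 N with no further motion, so the foot is seated. I'll back off and clear the cameras to check.

Call:
servo_tool([
  [-0.3,0,0,0,0,0,-0.18],
  [-1,0,0,0,0,0,-0.18],
  [-3,0,0,0,0,0,-0.18],
  [-5,0,-2,0,0,0,-0.18],
  [-6,0,-6,0,0,0,-0.18],
  [-6,0,-12,0,0,0,-0.18],
  [-12,0,-14,0,0,0,-0.18],
  [-18,0,-14,0,0,0,-0.18],
  [-24,0,-14,0,0,0,-0.18],
  [-30,0,-14,0,0,0,-0.18],
  [-30,0,-14,0,0,0,-0.18],
])

```text
time: 19.73
eef_pos: [0.4626, -0.3891, 0.1799]
orientation: [[0.178, 0.984, 0.002], [0.984, -0.178, -0.009], [-0.008, 0.003, -1.0]]
contact_force: [-0.3, 0.4, -0.4]
width: 0.0504
```

```bash
python3 - <<'E'
from bench import *
from h import *
s=get_state();fx(s)
for n in('scene','top'):
    p=snapshot(n);print(n);meas(p)
    t=p['pixels'][150:290,180:400] if n=='top' else p['pixels'][130:320,140:350]
    cv2.imwrite(f'pics/{n}11.png',cv2.resize(t,None,fx=3,fy=3,interpolation=cv2.INTER_CUBIC))
    cv2.imwrite(f'pics/{n}11f.png',p['pixels'])
    for t in('gear','bearing','flange'):
        print(t,[( [round(float(v),3) for v in d['point']],round(d['confidence'],2)) for d in search_frame(p,t)][:1])
E
```

```text
t 19.73 fix [485.9   8.8 179.9] alpha -0.5 side -0.2 yawerr -0.3 F [-0.3 -0.4 -0.4] w 50.4 q [-43.9  22.1  87.1  -0.3  70.4 -33.6]
scene
top face n 1940 z 85.9 ((84.18882751464844, 7.235206604003906), (77.56333923339844, 170.48391723632812), 89.62580108642578)
blue ((83.642578125, 8.582008361816406), (109.47532653808594, 56.60612487792969), 0.6593300700187683)
normal [ 0.003  0.006 -1.   ]
gear [([0.698, 0.096, 0.019], 0.8)]
bearing [([0.664, -0.087, 0.02], 0.66)]
flange [([0.385, -0.006, 0.02], 0.83)]
top
top face n 3715 z 88.2 ((82.7318344116211, 5.48798942565918), (74.49014282226562, 170.20132446289062), 89.93053436279297)
blue ((83.4305419921875, 6.104511260986328), (109.55368041992188, 52.752037048339844), 0.12568408250808716)
normal [ 0.001 -0.002  1.   ]
gear [([0.677, 0.111, 0.018], 0.94)]
bearing [([0.66, -0.077, 0.015], 0.73)]
flange [([0.381, 0.004, 0.013], 0.79)]
```

View pics/top11.png

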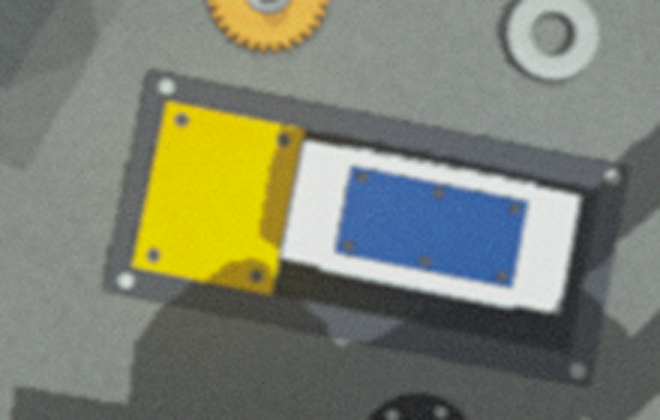

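View pics/scene11f.png

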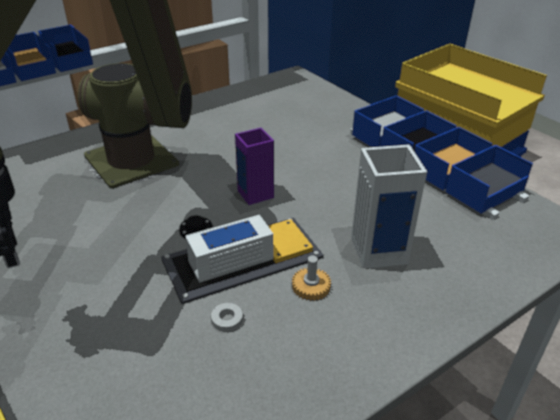

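The housing lies flush against the ledge (top crop edge ~(285,200)), straight to about 0.4° or better. The gear, bearing and flange are where they were. Handing in.

```bash
python3 -c "
from bench import *
print(sign_off()); print(get_state()['time'])"
```

```text
the job is handed in; nothing more can be done
None
the job is handed in; nothing more can be done
```

The housing is lying on its side on the rubber pad, blue cover up, with its foot end against the ledge. I handed it in at about 20 s of the 43 s allowed.

**What I did:**
- I put the fingertips inside the mouth and pushed the housing over the step.
- Once it passed balance I caught it with the fingertips inside the cover-side rim. It fell free for only a few degrees before that.
- I lowered it slowly to flat by tilting the tool along with it.
- I then pushed on the rim with the fingers spread, and the foot slid the last 8 mm or so to the ledge. The force rose to 17 N with no further movement, so it is seated.

**Last checks:**
- **Position:** the top face is level, and the housing's centre is 83–84 mm from the ledge front. Its half length is 85 mm, and the cameras are good to about 2 mm.
- **Straightness:** the two cameras put it within about 0.1° and 0.4–0.7° of straight, the larger values being from the scene camera.
- **Sideways:** it sits about 6–7 mm off the pad's middle line, well inside the pad edge.
- **Bystanders:** the gear, bearing and flange cover are where they were, within measuring noise. In the scene view the flange reading shifted by about 8 mm because the housing now hides part of it; the top view shows it unmoved.

**Disagreement:** early in the push, something above the fingertips, probably the knuckles, touched the rim with about 5 N. I backed out 7 mm and the force went away.

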